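# Slide the scored panel out to its snap line

## Robot

A 7-joint arm with a two-finger parallel gripper is mounted at the origin on the work surface; the furniture and walls round the work are solid. World frame = base frame: x ahead of the robot, y to its left, z up, the work surface at z = 0. Lengths are in m, angles in rad, forces in N, time in s.
With the tool pointing down it reaches from about 0.4 to 0.75 m from the base axis. Payload 19.5 kg.
Tool frame: the origin (TCP) lies midway between the tips of the shut fingers; the grasp point (between the pads) lies 19 mm behind it; z points along the fingers, y is the line along which they close (so a half turn about z gives the same grasp; the last joint's range is limited). The gripper opens to 85 mm and grips with 20 to 120 N. Pads are 22 mm wide; open, the fingers measure 114 mm over their backs; the gripper's body (76 mm by 85 mm) begins 54 mm behind the grasp point. The pads swing forward as they close: fully open they stand 13 mm farther back than shut.
Start: joints at [1.205, 0.707, -0.028, 1.485, 0.022, 0.951, -0.075], TCP at [0.183, -0.545, 0.198] pointing down, gripper open.
Joint ranges: [-2.71, 2.71], [-0.32, 2.16], [-1.57, 1.52], [0, 2.45], [-1.46, 4.6], [0, 2.02], [-2.83, 2.83]. Speed limits (rad/s): [1.89, 1.89, 2.57, 2.57, 3.01, 3.01, 3.01].

## Interface

Orientations are given as a rotation vector (axis times angle).
In Python, from station import arm gives the robot as it stands. The module is installed in compiled form; this text tells all that it offers. Calls block until the motion is done:
- arm.move_to(position, orientation): joint-space move of the TCP to a pose.
- arm.line_to(position, rot=None, v=0.15): straight line of the TCP; rot=None keeps the orientation; v is the mean speed in m/s.
- arm.move_joints(angles): joint-space move.
- arm.ungrasp() and arm.gripper_close(): open the fingers fully, or close them until they stop; the grip force is fixed at half the most.
- arm.dwell(seconds).
- arm.ik(position, orientation): joint angles nearest the present ones, or None.
- arm.observe(): the state.
- arm.get_image(name): name is "scene" or "top"; returns the picture (384x512x3 uint8, red, green, blue); there is no depth.
- arm.calibration(name): a dict with "fov_y" (degrees; the focal length in pixels is half the picture's height over the tangent of half this angle, whatever the lens; pixels are square), "cx", "cy" (the principal point, pixels), "dist" ([k1, k2, p1, p2, k3] as OpenCV has them; the pictures are not rectified), "origin" and "rotation" of the camera in the world. Camera axes: x right, y down, z forward; pixel columns grow to the right and rows downward; lengths in m; the calibration is good to about 2 mm. A picture is of the moment at which its call begins. calibration takes no time and is no camera call.
A pose or a line that the arm cannot do raises arm.MotionError and nothing moves.
- arm.job_done(): hands the job in; it is judged then, once.
Trained networks look in the newest picture that a camera, given by its name, has taken for a name from the list of things; names that differ only in an ending like _2 or _b are one class to them, and where a whole thing is asked for, a point or a joint stands for the part that bears it (a point fixed in the world has none). Each returns a list of dicts, best first, with "p" (0 to 1); they miss things now and then, are a little off and sometimes report something else, mostly with a low value. They report only what shows in the picture. A call takes as long as a camera call. They do not tell look-alikes from the thing itself.
- arm.trace(thing, camera): "pixels" (384x512 bool, what is visible of it) and "point" ([column, row] in pixels, amid what is visible of it).
- arm.tip_of(thing, camera): "point" ([column, row] in pixels: a listed point, or the origin of a listed thing).
The state is a dict: "time_s": time; "joint_pos": joint angles; "qvel": joint speeds; "joint_torque": joint torques, N m; "tcp_pos": TCP position; "orientation": TCP orientation; "wrist_force": force on the tool from outside, world axes, zero at the start; "torque": the same for the moment, N m; "grip_width": finger opening in m; "grip_force": force on a finger pad.
Only numpy, scipy, OpenCV 4.12 (cv2) and the standard library are available. Lean on these libraries where they do the work, as an engineer would, in place of code of your own. Each camera call takes 0.05 s, during which the arm holds its last target. There are 200 camera calls.

## Task

The blue acrylic panel on the raised plywood board is to be snapped along the white line scored across it. With the fingertips, gently push it flat along the board towards the robot until the scored line lies right along the board's aluminium front edge, so that just the short end beyond the line sticks out, square to the edge and with its full width on the board. Do not pinch, press hard on, lift or tip the panel, do not disturb the blade box or marker pen, and take the hand away when it is in place.

Things in the scene. Friction and masses are not known exactly. Their poses are not given: they have to be found in the camera images.
- snap_board: Fixed plywood board, 180 mm deep (its x) by 190 mm wide (its y), flat top 45 mm above the bench, no rim or fence. Origin: centre of its underside, on the bench. Its -x side is the front, roughly facing the robot, with a 12 mm wide aluminium strip let in flush along the top front edge. z up.
- board_edge (a point): Middle of the board's top front edge (outer edge of the aluminium strip), 90 mm from the board's origin along the board's -x and 45 mm up; axes as the board's: x points back over the board, y along the edge, z up.
- panel: Loose blue acrylic panel, 100 (x) x 80 (y) x 8 mm, 0.1 kg, flat on the board; slides at about 1 N. Origin: centre of its underside; -x is the front end, z up. A white line 2 mm wide is scored across its top, parallel to the front end, 30 mm behind it (20 mm before the origin). It starts wholly on the board, the line 46 to 74 mm behind the edge, up to 10 degrees out of square.
- line_left (a point): End of the scored line at the panel's +y side, on the top surface (panel frame: x -20, y +40, z 8 mm).
- line_right (a point): End of the scored line at the panel's -y side, on the top surface (panel frame: x -20, y -40, z 8 mm).
- blade_box: Loose small blue box of blades, 30 x 75 x 20 mm (x, y, z at its own yaw 0), standing on the board beside the panel, on the board's +y side, with its long side along the board's x. Origin at the centre of its underside. Leave it alone.
- marker: Loose marker pen, white barrel and black cap, 135 mm long, 19 mm wide, 18 mm high, lying on the board beside the panel, on the board's -y side, its length (its own y) along the board's x. Origin at its middle, at board height. Leave it alone.
There are look-alikes about, which are no part of the job. Of the things that look like the panel, the larger one is meant.

How it is judged:
At the end, for the whole second after the job is handed in: Both ends of the scored line are within 5 mm of the board's front edge, measured square to the edge, the panel's full width is on the board, and it lies flat on the board (within 3 mm, 1.7 degrees) at rest; blade box and marker pen are within 12 mm of where they stood (x of line_left in the frame of board_edge between -0.005 and 0.005 m and y of line_left in the frame of board_edge between -0.096 and 0.096 m and x of line_right in the frame of board_edge between -0.005 and 0.005 m and y of line_right in the frame of board_edge between -0.096 and 0.096 m and z of panel in the frame of board_edge between -0.003 and 0.003 m and angle between panel's own z axis and vertical below 0.03 rad and linear speed of panel below 0.01 m/s and distance of each of blade_box, marker from where it was at the start of the episode below 0.012 m); the robot touches nothing.
It fails at once if the panel is lifted more than 12 mm off the board (z of panel in the frame of board_edge above 0.012 m).
It fails at once if the panel is tipped or falls off the board (angle between panel's own z axis and vertical above 0.2 rad or z of panel in the frame of board_edge below -0.015 m).
It fails at once if the panel is pinched or pressed hard (over 25 N from the fingers) (contact force between the fingers and panel above 25 N).
It fails at once if the blade box or marker pen is pushed more than 12 mm or lifted (distance of any of blade_box, marker from where it was at the start of the episode above 0.012 m).
It also fails if it takes over 42 s, if anything falls off the work surface, if the arm or the gripper's body presses on something with over 40 N, if the wrist force passes 120 N, or if a joint passes its speed limit or range.

## Working session

There is one attempt and no reset: what is moved stays moved. The work goes in short steps, each a Python script; the robot and the scene stay as the last script left them, time stands still between calls to the robot, and variables do not carry over. Pictures are saved under pics/ and viewed, at most 10 in all, crops included, and the job is handed in when it is done.

```bash
mkdir -p pics; python3 - <<'E'
from station import arm
import cv2,numpy as np
for c in("top","scene"):
    im=arm.get_image(c); cv2.imwrite(f"pics/{c}0.png",im[:,:,::-1]); print(c,arm.calibration(c))
    for t in("panel","line_left","line_right","board_edge","snap_board","blade_box","marker"):
        print(t,[(np.round(d["point"],1).tolist(),round(d["p"],2)) for d in arm.tip_of(t,c)][:4])
print(arm.observe())
E
```

```text
top {'fov_y': 57.76931444544881, 'cx': 251.21472023100296, 'cy': 191.9731078257087, 'dist': array([-0.07365099,  0.        ,  0.        ,  0.        ,  0.        ]), 'origin': array([0.27557306, 0.29870468, 0.9150347 ]), 'rotation': array([-2.15221421,  2.21537824, -0.06870562])}
panel [([250.5, 152.6], 0.9), ([250.2, 249.2], 0.68)]
line_left [([229.3, 154.2], 0.92), ([260.7, 254.8], 0.82)]
line_right [([267.6, 158.2], 0.82), ([243.1, 234.0], 0.56)]
board_edge [([249.1, 178.6], 0.89)]
snap_board []
blade_box [([218.0, 145.7], 0.85)]
marker [([282.3, 146.2], 0.72)]
scene {'fov_y': 56.47078092043953, 'cx': 252.32397679539184, 'cy': 187.09170992631445, 'dist': array([-0.11514988,  0.        ,  0.        ,  0.        ,  0.        ]), 'origin': array([-0.27388838,  0.66785805,  0.49688739]), 'rotation': array([-1.14156611,  2.07955865, -1.17081675])}
panel [([283.1, 249.7], 0.74)]
line_left [([217.4, 185.4], 0.88), ([298.9, 245.1], 0.62)]
line_right [([248.0, 176.8], 0.94), ([269.8, 242.7], 0.69)]
board_edge [([242.7, 190.9], 0.68)]
snap_board [([225.9, 188.0], 0.86), ([227.8, 176.2], 0.18)]
blade_box []
marker [([257.4, 165.5], 0.61)]
{'time_s': 0.8, 'joint_pos': array([ 1.20532996,  0.70651907, -0.0275944 ,  1.48460274,  0.02197631,
        0.95092621, -0.07549783]), 'qvel': array([ 0.00249302,  0.00061418, -0.00034333, -0.00077875,  0.00051322,
        0.00016089,  0.00153163]), 'joint_torque': array([ 9.13229155e-05, -8.82941580e+01,  1.23399138e+00, -2.36361176e+01,
        1.69741432e-02,  1.82129545e-03, -1.03240177e-05]), 'tcp_pos': array([ 0.18292213, -0.54508304,  0.19825643]), 'orientation': array([-3.10037405e+00, -5.06272215e-01,  1.45586718e-05]), 'wrist_force': array([-0.03507919, -0.10866769,  0.05203759]), 'torque': array([-0.01556449, -0.04962395,  0.04074397]), 'grip_force': 0.0, 'grip_width': 0.08528628058160932}
```

```bash
python3 - <<'E'
import cv2,numpy as np
a=cv2.imread("pics/top0.png")[100:280,160:340]; b=cv2.imread("pics/scene0.png")[110:290,170:340]
cv2.imwrite("pics/c1.png",np.hstack([cv2.resize(x,(400,600*400//400),interpolation=cv2.INTER_CUBIC) if 0 else cv2.resize(x,(400,400),interpolation=cv2.INTER_CUBIC) for x in(a,b)]))
E
```

```text
(no output)
```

View pics/top0.png

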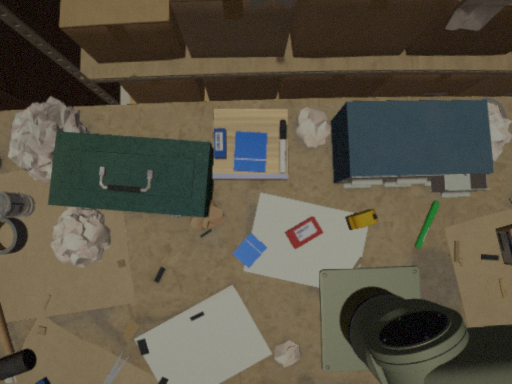

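View pics/c1.png

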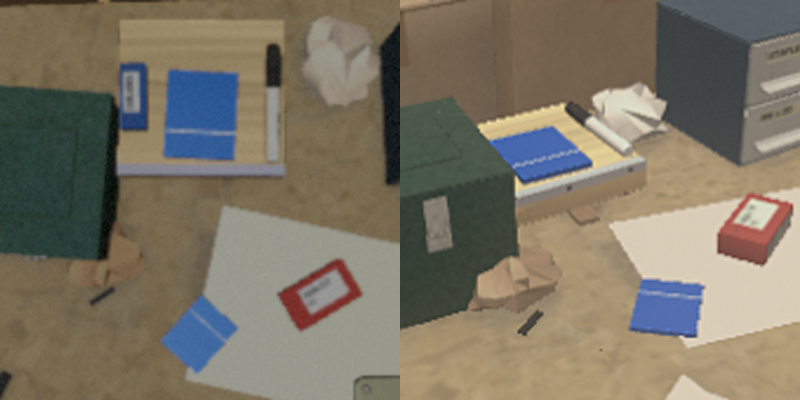

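The panel look-alikes are a blue sheet on the board at (250,152) and a smaller blue sheet by the paper at (250,250). The one on the board is larger and lies between the blade box (218,146) and the marker (283,146), so it is the panel, and the crop confirms this. The strip's outer edge runs at about row 178.

```bash
cat > h.py <<'E'
from station import arm
import cv2,numpy as np
def toworld(pts,z,cam="top"):
    c=arm.calibration(cam); f=192/np.tan(np.radians(c["fov_y"]/2))
    K=np.array([[f,0,c["cx"]],[0,f,c["cy"]],[0,0,1]])
    u=cv2.undistortPoints(np.float64(pts).reshape(-1,1,2),K,c["dist"]).reshape(-1,2)
    d=np.c_[u,np.ones(len(u))]@cv2.Rodrigues(c["rotation"])[0].T; o=c["origin"]
    return (o+d*((z-o[2])/d[:,2])[:,None])[:,:2]
def quad(mask_u8,z,S=8,off=(0,0)):
    # rectangle of the largest blob of a mask scaled S times -> world centre, long-axis vec, sizes
    cs=cv2.findContours(mask_u8,cv2.RETR_EXTERNAL,cv2.CHAIN_APPROX_NONE)[0]
    c=max(cs,key=cv2.contourArea).reshape(-1,2)
    return cv2.minAreaRect((toworld((c+.5)/S-.5+np.array(off),z)*1000).astype(np.float32))
def look(n=3):
    """panel pose & board edge in world from top picture"""
    im=np.mean([arm.get_image("top").astype(float) for _ in range(n)],0).astype(np.float32)
    r0,r1,c0,c1=105,200,205,300; S=8
    cr=im[r0:r1,c0:c1]; up=cv2.resize(cr,None,fx=S,fy=S,interpolation=cv2.INTER_LINEAR)
    b=up[...,2]-up[...,0]
    m=(b>45).astype(np.uint8)
    m[:, :int((229-c0)*S)]=0
    m=cv2.morphologyEx(m,cv2.MORPH_CLOSE,np.ones((41,5),np.uint8))
    R=quad(m,0.053,S,(c0,r0))
    return im,R
E
python3 - <<'E'
from h import *
im,R=look(); print("panel",R)
for c in (225,235,250,265,280): print(c,im[172:186,c].astype(int).tolist())
print(im[120:165:4,226:236].astype(int)[...,[0,2]].tolist()[5])
for t in("blade_box","marker"):
    d=arm.trace(t,"top")
    for x in d[:2]: print(t,x["p"],x["point"],cv2.minAreaRect((toworld(np.argwhere(x["pixels"])[:,::-1],.063)*1000).astype(np.float32)))
for n,z,p in(("toolbox",.12,[[53,140],[210,145],[208,215],[50,205]]),("cab",.15,[[333,100],[335,183]]),("boxes",.1,[[130,80],[400,80]])): print(n,toworld(p,z).round(3).tolist())
E
```

```text
panel ((437.1495361328125, 302.802734375), (78.75804901123047, 98.63912963867188), 85.33194732666016)
225 [[155, 138, 109], [148, 137, 123], [135, 131, 137], [131, 133, 144], [131, 131, 144], [129, 130, 142], [108, 105, 113], [91, 80, 65], [111, 95, 72], [119, 105, 78], [120, 105, 78], [119, 102, 76], [119, 104, 76], [119, 104, 76]]
235 [[153, 136, 105], [151, 139, 120], [140, 135, 137], [134, 136, 147], [133, 133, 146], [130, 130, 142], [112, 110, 118], [91, 82, 73], [106, 90, 68], [114, 100, 75], [115, 102, 77], [118, 104, 77], [123, 108, 82], [125, 111, 84]]
250 [[142, 129, 108], [151, 138, 119], [140, 135, 137], [133, 133, 145], [134, 136, 147], [131, 132, 144], [111, 111, 119], [85, 77, 68], [97, 83, 62], [111, 97, 75], [109, 96, 73], [109, 94, 69], [108, 95, 70], [110, 94, 69]]
265 [[138, 126, 110], [149, 138, 121], [140, 136, 137], [134, 136, 146], [135, 136, 149], [131, 133, 145], [113, 112, 119], [87, 78, 71], [93, 78, 59], [107, 93, 70], [113, 98, 74], [114, 101, 74], [116, 102, 77], [115, 100, 75]]
280 [[131, 121, 105], [132, 120, 103], [137, 131, 129], [134, 133, 145], [132, 132, 145], [130, 130, 143], [109, 109, 118], [87, 78, 74], [102, 88, 64], [117, 102, 75], [117, 103, 75], [118, 103, 77], [119, 105, 78], [120, 105, 79]]
[[97, 70], [138, 91], [141, 93], [143, 94], [142, 94], [141, 91], [142, 94], [139, 94], [127, 105], [81, 131]]
blade_box 0.72 [219.3, 144.8] ((455.7820129394531, 376.62200927734375), (29.97076416015625, 75.83148193359375), 88.74346923828125)
marker 0.54 [281.7, 148.6] ((445.05780029296875, 220.46571350097656), (14.883549690246582, 128.32473754882812), 87.94328308105469)
toolbox [[0.468, 0.772], [0.442, 0.395], [0.28, 0.402], [0.313, 0.777]]
cab [[0.531, 0.111], [0.342, 0.116]]
boxes [[0.615, 0.591], [0.595, -0.07]]
```

```bash
cat >> h.py <<'E'
def edge(im):
    P,Q=[],[]
    for c in range(219,285):
        col=im[168:184,c-1:c+2].mean(1); y=np.arange(168,184)
        d=col[:,2]-col[:,0]; k=np.argmax(d); base=d[:4].min() 
        h=(d[k]+base)/2; i=k
        while i>0 and d[i]>h:i-=1
        P.append((c,y[i]+(h-d[i])/(d[i+1]-d[i])))
        g=col.sum(1); lo=g[10:13].min(); hi=g[9]; h=(g[8]+lo)/2; i=8
        while g[i]>h:i+=1
        Q.append((c,y[i-1]+(g[i-1]-h)/(g[i-1]-g[i])))
    out=[]
    for A in(P,Q):
        W=toworld(A,.045); vx,vy,x0,y0=cv2.fitLine(W.astype(np.float32),cv2.DIST_HUBER,0,.001,.001).ravel()
        s=np.sign(vy); vx,vy=vx*s,vy*s
        out.append((np.array([x0,y0]),np.array([vx,vy])))
    return out
E
python3 - <<'E'
from h import *
im,R=look(2); (p,v),(q,w)=edge(im)
n=np.array([v[1],-v[0]]) # into board
print("inner",p,v,np.degrees(np.arctan2(-v[0],v[1])),"outer",q,w,np.degrees(np.arctan2(-w[0],w[1])),"gap mm",1000*(p-q)@n)
L=im[142,205:300]; print([(205+i,int(a.sum()/3)) for i,a in enumerate(L) if i<12 or i>75])
print(toworld([[212.5,142],[288,142],[250,110]],.045).round(4))
print(R)
E
```

```text
inner [-0.00348354  0.31183872] [-0.99958354  0.02885726] 88.34637 outer [0.36993083 0.29785717] [0.0314031 0.9995068] -1.7995611 gap mm 3.2000122
[(205, 58), (206, 62), (207, 58), (208, 59), (209, 65), (210, 77), (211, 94), (212, 102), (213, 106), (214, 100), (215, 122), (216, 140), (281, 145), (282, 150), (283, 150), (284, 145), (285, 127), (286, 113), (287, 114), (288, 100), (289, 101), (290, 101), (291, 99), (292, 101), (293, 100), (294, 100), (295, 98), (296, 98), (297, 94), (298, 95), (299, 95)]
[[0.4651 0.3972]
 [0.4594 0.2057]
 [0.5453 0.2997]]
((437.1788024902344, 302.7825622558594), (78.73888397216797, 98.70980834960938), 85.35346984863281)
```

```bash
sed -i 's/k=np.argmax(d); base=d\[:4\].min()/k=8; base=d[3:5].min()/' h.py; python3 - <<'E'
from h import *
im,R=look(2); (p,v),(q,w)=edge(im)
n=np.array([w[1],-w[0]])
print("inner",p,v,np.degrees(np.arctan2(-v[0],v[1])),"outer",q,w,np.degrees(np.arctan2(-w[0],w[1])),"gap mm",1000*(p-q)@n)
for c in (235,250,265): print([im[r,c].sum().astype(int) for r in range(105,116)])
print(toworld([[250,r] for r in (109,110,111)],.045)[:,0])
E
```

```text
inner [0.3804755 0.2829588] [0.0441792 0.9990236] -2.5321054 outer [0.37057436 0.31896544] [0.03177974 0.9994949 ] -1.8211514 gap mm 11.040417
[np.int64(301), np.int64(304), np.int64(303), np.int64(337), np.int64(395), np.int64(395), np.int64(398), np.int64(392), np.int64(396), np.int64(394), np.int64(400)]
[np.int64(302), np.int64(303), np.int64(307), np.int64(331), np.int64(404), np.int64(407), np.int64(398), np.int64(398), np.int64(398), np.int64(407), np.int64(400)]
[np.int64(303), np.int64(304), np.int64(291), np.int64(313), np.int64(379), np.int64(401), np.int64(397), np.int64(396), np.int64(399), np.int64(405), np.int64(400)]
[0.54794512 0.54531786 0.54269247]
```

```bash
cat >> h.py <<'E'
E0=np.array([.370,.300]); YAW=np.radians(-1.8); N=np.array([np.cos(YAW),np.sin(YAW)])
from scipy.spatial.transform import Rotation as Ro
def down(yaw): return (Ro.from_euler("z",yaw)*Ro.from_rotvec([np.pi,0,0])).as_rotvec()
def rel(R):
    """panel centre distance from edge, lateral, yaw rel. board (deg)"""
    (cx,cy),(w,h),a=R; c=np.array([cx,cy])/1000-E0
    yaw=a-90 if w<h else a
    yaw=(yaw+45)%90-45-np.degrees(YAW)
    t=np.array([-N[1],N[0]])
    d,l=c@N*1000,c@t*1000; y=np.radians(yaw)
    return dict(centre=round(d,2),lat=round(l,2),yaw=round(yaw,2),lineL=round(d-20*np.cos(y)-40*np.sin(y),2),lineR=round(d-20*np.cos(y)+40*np.sin(y),2),size=(w,h))
def bp(d,l,z): return np.r_[E0+N*d+np.array([-N[1],N[0]])*l,z]
E
python3 - <<'E'
from h import *
im,R=look(2); r=rel(R); print(r)
s=arm.observe(); p=s["tcp_pos"]
d=r["centre"]/1000+.076; l=r["lat"]/1000
for y in (YAW,YAW+np.pi): print(arm.ik(bp(d,l,.35),down(y)))
arm.gripper_close()
arm.line_to([p[0],p[1],.42],v=.25); print(arm.observe()["time_s"])
qs=[q for q in (arm.ik(bp(d,l,.35),down(y)) for y in (YAW,YAW+np.pi)) if q is not None]
q=min(qs,key=lambda q:abs(np.array(q)[-1])); print(q)
arm.move_joints(q); s=arm.observe(); print(s["time_s"],s["tcp_pos"],bp(d,l,.35),s["grip_width"],s["wrist_force"])
im=arm.get_image("scene"); cv2.imwrite("pics/s1.png",im[:,:,::-1])
E
```

```text
{'centre': np.float64(67.01), 'lat': np.float64(4.9), 'yaw': np.float64(-2.87), 'lineL': np.float64(49.04), 'lineR': np.float64(45.04), 'size': (78.73989868164062, 98.63921356201172)}
[-0.48985373  0.63298776 -0.21692441  1.082145    0.12879165  1.43881893
 -2.28496562]
[-0.16473689  0.78473375 -1.14381574  1.06856644  0.7016552   1.65501153
  0.44625427]
3.15
[-0.1796122   0.76711037 -1.08052644  1.06915508  0.6603506   1.63047341
  0.47322296]
6.3333 [0.51346696 0.29981456 0.34998068] [0.51309335 0.30040553 0.35      ] 4.668319631784317e-05 [-0.08948654  0.25192577  0.22580377]
```

View pics/s1.png

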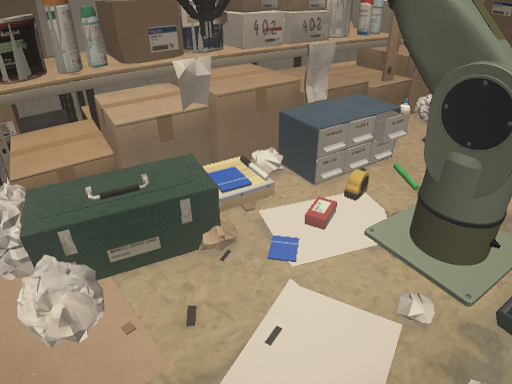

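The hand is at (210,12), above the work. A shelf plank with boxes runs behind it, at about rows 45 to 90. I'll triangulate its front edge before lowering the hand.

```bash
python3 - <<'E'
from h import *
im=arm.get_image("top"); cv2.imwrite("pics/top1.png",im[:,:,::-1])
a=cv2.resize(im[30:200,120:400,::-1],None,fx=2.85,fy=1.75); b=cv2.resize(cv2.imread("pics/s1.png")[0:200,60:400],(798,300))
a=cv2.resize(a,(798,298)); cv2.imwrite("pics/c2.png",np.vstack([a,b]))
E
```

```text
(no output)
```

View pics/c2.png

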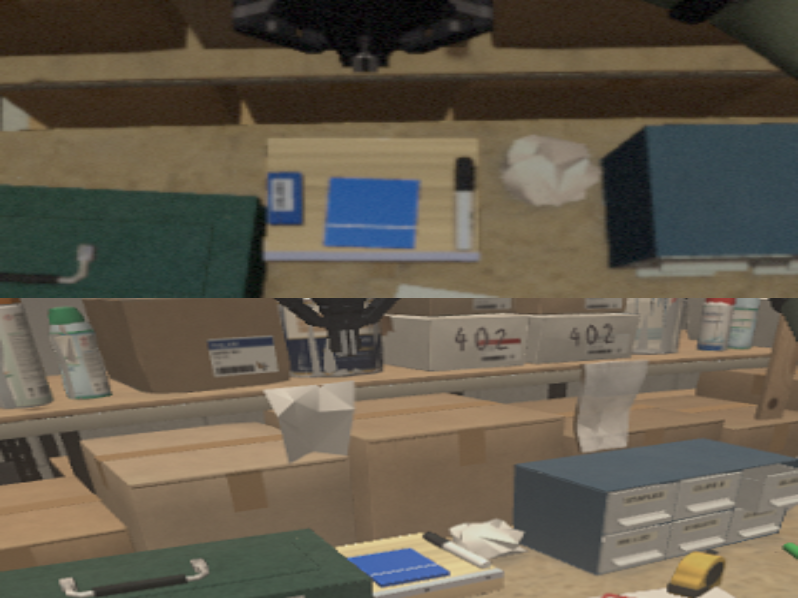

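```bash
python3 - <<'E'
from h import *
print("boxes bottom",toworld([[250,100.7]],0.))
for z in np.arange(.1,.5,.04): print(round(z,2),"top",toworld([[250,74.5]],z).round(3),"scene",toworld([[209,51],[209,60]],z,"scene").round(3).tolist())
im=cv2.imread("pics/top1.png")
E
```

```text
boxes bottom [[0.58504456 0.29897129]]
0.1 top [[0.617 0.297]] scene [[1.9, -0.354], [1.628, -0.222]]
0.14 top [[0.6   0.297]] scene [[1.681, -0.251], [1.437, -0.133]]
0.18 top [[0.583 0.297]] scene [[1.462, -0.148], [1.245, -0.043]]
0.22 top [[0.567 0.297]] scene [[1.243, -0.045], [1.053, 0.047]]
0.26 top [[0.55  0.297]] scene [[1.024, 0.058], [0.861, 0.137]]
0.3 top [[0.533 0.297]] scene [[0.805, 0.161], [0.67, 0.226]]
0.34 top [[0.516 0.298]] scene [[0.586, 0.264], [0.478, 0.316]]
0.38 top [[0.5   0.298]] scene [[0.366, 0.367], [0.286, 0.406]]
0.42 top [[0.483 0.298]] scene [[0.147, 0.47], [0.095, 0.495]]
0.46 top [[0.466 0.298]] scene [[-0.072, 0.573], [-0.097, 0.585]]
```

The shelf front lies at about x 0.51 with z 0.33 to 0.355, so a vertical hand behind the panel would hit it. I'll back off and tilt the hand about 22° towards the robot, with the fingertips pointing forward. Then I'll come in below the shelf.

```bash
cat >> h.py <<'E'
T=np.radians(22)
def tilt(half=0,yaw=YAW): return (Ro.from_euler("z",yaw)*Ro.from_euler("y",-T)*Ro.from_rotvec([np.pi,0,0])*Ro.from_euler("z",np.pi*half)).as_rotvec()
def st(m=""):
    s=arm.observe(); print(m,round(s["time_s"],2),"d,l",np.round([(s["tcp_pos"][:2]-E0)@N*1000,(s["tcp_pos"][:2]-E0)@np.array([-N[1],N[0]])*1000],1),"z",s["tcp_pos"][2].round(4),"F",np.round(s["wrist_force"],2)); return s
E
python3 - <<'E'
from h import *
arm.line_to([.40,.26,.43],v=.25); st("back")
arm.move_joints([-0.49,0.33,-0.217,1.15,0.129,1.40,-2.285]); s=st("br"); print(s["tcp_pos"])
for h in(0,1):
    q=arm.ik(bp(.05,.005,.22),tilt(h)); print(h,None if q is None else np.round(q,2))
    if q is not None and abs(np.array(q)-s["joint_pos"]).max()<1.2: good=(h,q)
h,q=good; arm.move_joints(q); st("above")
open("half","w").write(str(h))
im=arm.get_image("scene"); cv2.imwrite("pics/s2.png",im[:,:,::-1])
E
```

```text
back 7.16 d,l [ 32.3 -39.2] z 0.4292 F [ 0.79  0.34 -0.08]
br 9.53 d,l [103.7 -17.1] z 0.5031 F [-0.31  0.68  0.18]
[0.47313217 0.27964267 0.50311454]
0 [-1.14  0.54  0.42  2.01  0.2   0.38 -2.58]
1 [-0.2   0.8  -1.35  1.98  1.25  1.3  -0.52]
above 10.66 d,l [50.7  5.3] z 0.2206 F [-0.5  -1.32 -0.3 ]
```

View pics/s2.png

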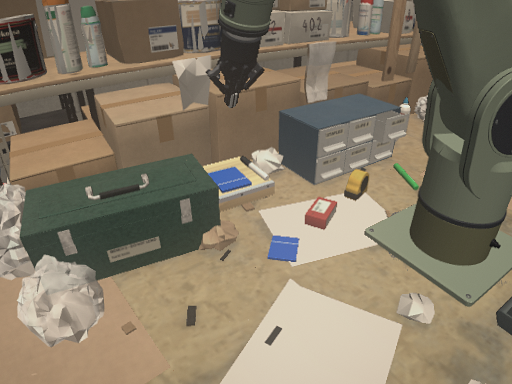

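The tilted hand (235,85) hangs clear of the shelf, above the panel (232,180). Next I go in behind the panel.

```bash
python3 - <<'E'
from h import *
try:
    arm.line_to(bp(.10,.005,.12),rot=tilt(0),v=.12); st()
    arm.line_to(bp(.138,.005,.10),v=.1); s=st(); print(s["joint_pos"].round(2))
    arm.line_to(bp(.138,.005,.0535),v=.06); st("down")
except arm.MotionError as e: print("ERR",e); st()
arm.dwell(.2); st()
a=arm.get_image("top")[100:200,200:300,::-1]; b=arm.get_image("scene")[90:240,170:320,::-1]
cv2.imwrite("pics/c3.png",np.hstack([cv2.resize(x,(400,400),interpolation=cv2.INTER_CUBIC) for x in(a,b)]))
E
```

```text
11.79 d,l [99.9  5.2] z 0.1206 F [-0.39  0.52 -1.04]
 12.38 d,l [137.7   4.9] z 0.1001 F [-0.46 -0.27  0.43]
[-0.92  0.81  0.32  1.94  0.21  0.13 -2.53]
down 13.3 d,l [138.1   5.1] z 0.0538 F [ 0.91 -0.65  0.2 ]
 13.5 d,l [138.1   5.1] z 0.0538 F [ 0.37  0.29 -0.81]
```

View pics/c3.png

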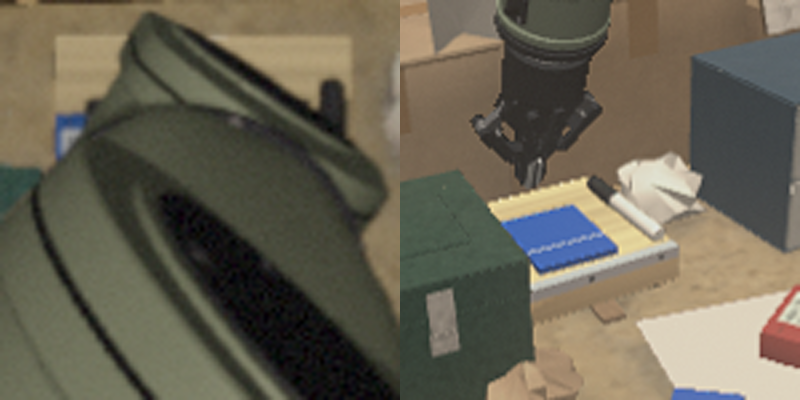

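Both views agree: the fingertips (left in the scene crop at about (530,180)) stand on the board just behind the panel. The top view is blocked by the arm, so I'll track the line in the scene view, using the current known pose as the baseline.

```bash
cat >> h.py <<'E'
def sline(save=None):
    """scored line in the scene view -> distance of ends from the edge at lateral lat+-40 (mm)"""
    im=np.mean([arm.get_image("scene").astype(float) for _ in range(3)],0)
    r0,r1,c0,c1=150,225,205,275
    cr=im[r0:r1,c0:c1].astype(np.float32)
    blue=((cr[...,2]-cr[...,0])>40).astype(np.uint8)
    n,lab,stt,_=cv2.connectedComponentsWithStats(cv2.morphologyEx(blue,cv2.MORPH_CLOSE,np.ones((7,3),np.uint8)))
    k=1+np.argmax(stt[1:,4]); full=cv2.morphologyEx((lab==k).astype(np.uint8),cv2.MORPH_CLOSE,np.ones((7,7),np.uint8))
    ins=cv2.erode(full,np.ones((3,3),np.uint8)); P=[]
    for c in range(cr.shape[1]):
        rr=np.flatnonzero(ins[:,c])
        if len(rr)<5: continue
        w=cr[rr,c,0]-np.median(cr[rr,c,0]); j=np.argmax(w)
        if w[j]<25: continue
        s=slice(max(j-2,0),j+3); ww=np.clip(w[s],0,None); P.append((c+c0,r0+(ww@rr[s])/ww.sum()))
    W=toworld(P,.053,"scene")-E0; d=W@N*1000; l=W@np.array([-N[1],N[0]])*1000
    for _ in range(4):
        f=np.polyfit(l,d,1); e=abs(d-np.polyval(f,l)); g=e<max(2,2*np.median(e)); d,l=d[g],l[g]
    if save: cv2.imwrite(save,cv2.resize(im[140:230,190:300,::-1].astype(np.uint8),(733,600),interpolation=cv2.INTER_CUBIC))
    return dict(n=len(l),l=(l.min().round(1),l.max().round(1)),L=np.polyval(f,45).round(2),R=np.polyval(f,-35).round(2),yaw=np.degrees(-np.arctan(f[0])).round(2))
E
python3 - <<'E'
from h import *
print(sline())
arm.line_to(bp(.138,.005,.052),v=.05)
arm.line_to(bp(.124,.005,.052),v=.03); st(); print(sline())
arm.line_to(bp(.110,.005,.052),v=.03); st(); print(sline("pics/p1.png"))
E
```

```text
{'n': 25, 'l': (np.float64(-25.2), np.float64(42.9)), 'L': np.float64(49.95), 'R': np.float64(45.61), 'yaw': np.float64(-3.1)}Traceback (most recent call last):
  File "<stdin>", line 4, in <module>
station.MotionError: the arm cannot follow that straight line within its joint ranges
```

```bash
cat >> h.py <<'E'
def tl(deg,yaw=YAW): return (Ro.from_euler("z",yaw)*Ro.from_euler("y",-np.radians(deg))*Ro.from_rotvec([np.pi,0,0])).as_rotvec()
E
python3 - <<'E'
from h import *
print(arm.observe()["joint_pos"].round(2))
for d in(.138,.125,.11,.095,.08):
    for t in(18,15,12,9):
        q=arm.ik(bp(d,.005,.0515),tl(t)); print(d,t,None if q is None else np.round(q,2).tolist())
E
```

```text
[-0.92  0.91  0.34  1.97  0.2   0.01 -2.55]
0.138 18 [-0.84, 0.89, 0.23, 1.91, 0.22, 0.13, -2.53]
0.138 15 [-0.77, 0.88, 0.16, 1.85, 0.24, 0.22, -2.51]
0.138 12 [-0.71, 0.88, 0.08, 1.8, 0.25, 0.31, -2.5]
0.138 9 [-0.64, 0.89, -0.0, 1.75, 0.26, 0.4, -2.48]
0.125 18 [-0.86, 0.89, 0.25, 1.94, 0.22, 0.1, -2.54]
0.125 15 [-0.8, 0.88, 0.17, 1.89, 0.23, 0.19, -2.52]
0.125 12 [-0.73, 0.87, 0.09, 1.84, 0.24, 0.28, -2.51]
0.125 9 [-0.67, 0.88, 0.01, 1.78, 0.25, 0.37, -2.49]
0.11 18 [-0.89, 0.88, 0.27, 1.98, 0.21, 0.07, -2.55]
0.11 15 [-0.83, 0.87, 0.19, 1.93, 0.22, 0.16, -2.54]
0.11 12 [-0.76, 0.87, 0.11, 1.88, 0.23, 0.25, -2.52]
0.11 9 [-0.69, 0.87, 0.03, 1.83, 0.24, 0.34, -2.5]
0.095 18 [-0.93, 0.88, 0.28, 2.02, 0.19, 0.04, -2.56]
0.095 15 [-0.86, 0.86, 0.2, 1.97, 0.21, 0.13, -2.55]
0.095 12 [-0.79, 0.86, 0.13, 1.92, 0.22, 0.22, -2.53]
0.095 9 [-0.72, 0.86, 0.05, 1.87, 0.23, 0.3, -2.52]
0.08 18 [-0.96, 0.87, 0.3, 2.06, 0.18, 0.01, -2.57]
0.08 15 [-0.89, 0.86, 0.22, 2.01, 0.2, 0.1, -2.56]
0.08 12 [-0.82, 0.85, 0.14, 1.96, 0.21, 0.18, -2.54]
0.08 9 [-0.75, 0.85, 0.06, 1.91, 0.22, 0.27, -2.53]
```

At a 22° tilt joint 6 sits at its limit, so I'll ease the tilt to 14°, which still clears the shelf as the hand moves towards the robot.

```bash
python3 - <<'E'
from h import *
arm.line_to(bp(.134,.005,.0525),rot=tl(14),v=.02); st()
arm.line_to(bp(.134,.005,.0505),v=.02)
arm.line_to(bp(.122,.005,.0505),v=.03); st(); print(sline())
arm.line_to(bp(.108,.005,.0505),v=.03); st(); print(sline("pics/p1.png"))
E
```

```text
14.37 d,l [134.6   4.4] z 0.0526 F [-0.07 -0.43 -1.15]
 15.17 d,l [122.    5.1] z 0.0506 F [ 0.48 -0.29 -0.51]
{'n': 25, 'l': (np.float64(-25.2), np.float64(42.9)), 'L': np.float64(49.96), 'R': np.float64(45.61), 'yaw': np.float64(-3.11)}
 15.93 d,l [108.1   5.1] z 0.0506 F [-0.88  0.42 -0.13]
{'n': 25, 'l': (np.float64(-25.2), np.float64(42.9)), 'L': np.float64(49.95), 'R': np.float64(45.6), 'yaw': np.float64(-3.12)}
```

View pics/p1.png

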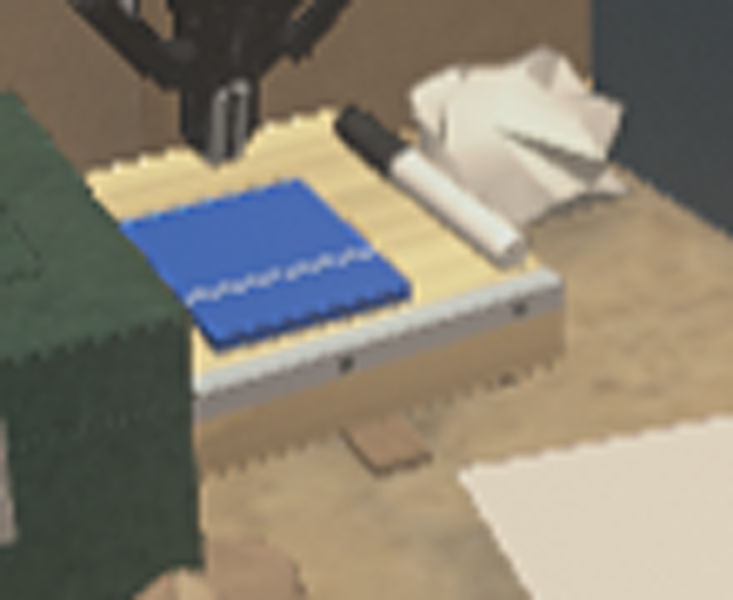

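```bash
python3 - <<'E'
from h import *
s=st(); p=s["tcp_pos"]; print(p, s["grip_width"])
def proj(X,cam):
    c=arm.calibration(cam); f=192/np.tan(np.radians(c["fov_y"]/2)); R=cv2.Rodrigues(c["rotation"])[0]
    return cv2.projectPoints(np.float64(X).reshape(-1,1,3),cv2.Rodrigues(R.T)[0],-R.T@c["origin"],np.array([[f,0,c["cx"]],[0,f,c["cy"]],[0,0,1]]),c["dist"])[0].reshape(-1,2)
print("tcp px",proj(p,"scene"))
z=Ro.from_rotvec(s["orientation"]).as_matrix()[:,2]; print("zaxis",z)
W=toworld([[223,164]],.05,"scene")[0]-E0; print("tip px if z=.05: d",W@N,"l",W@[-N[1],N[0]])
for zz in(.06,.07,.08):
    W=toworld([[223,164]],zz,"scene")[0]-E0; print(zz,W@N,W@[-N[1],N[0]])
im=arm.get_image("scene"); cv2.imwrite("pics/p2.png",cv2.resize(im[110:200,180:290,::-1],(733,600),interpolation=cv2.INTER_CUBIC))
E
```

```text
16.08 d,l [108.2   4.9] z 0.0505 F [-0.44 -0.91  0.32]
[0.47826333 0.30154398 0.05051343] 6.241984234022355e-05
tcp px [[221.77536745 171.66477606]]
zaxis [ 0.24191214 -0.00760669 -0.97026834]
tip px if z=.05: d 0.14748241229002967 l -0.017897465228894145
0.06 0.12952245642413565 -0.00972205044231401
0.07 0.11156250055824167 -0.0015466356557339283
0.08 0.09360254469234748 0.006628779130846145
```

View pics/p2.png

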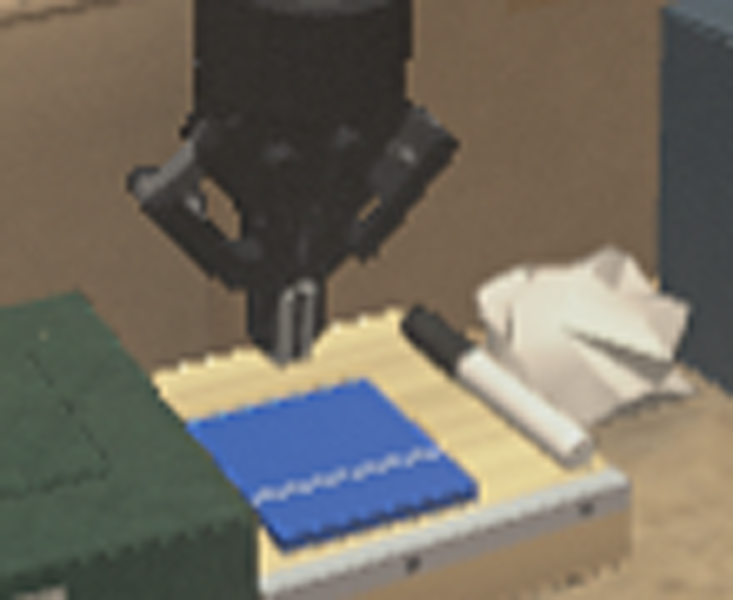

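```bash
cat >> h.py <<'E'
def proj(X,cam):
    c=arm.calibration(cam); f=192/np.tan(np.radians(c["fov_y"]/2)); R=cv2.Rodrigues(c["rotation"])[0]
    return cv2.projectPoints(np.float64(X).reshape(-1,1,3),cv2.Rodrigues(R.T)[0],-R.T@c["origin"],np.array([[f,0,c["cx"]],[0,f,c["cy"]],[0,0,1]]),c["dist"])[0].reshape(-1,2)
E
python3 - <<'E'
from h import *
print("top1 tip seen ~(247,67):",proj([.51347,.29981,.34998],"top"))
p=bp(.0507,.0053,.2206); print("s2 tip seen ~(232,105):",proj(p,"scene"))
print("c3 tip seen ~(220.6,159.4):",proj(bp(.1381,.0051,.0538),"scene"))
z=Ro.from_rotvec(tl(14)).as_matrix()[:,2]; x=Ro.from_rotvec(tl(14)).as_matrix()[:,0]; P=arm.observe()["tcp_pos"]
for k in(-.02,-.01,0): print(k,proj([P+k*z+u*x for u in(-.011,0,.011)],"scene").round(1).tolist())
E
```

```text
top1 tip seen ~(247,67): [[248.65284296  73.78400242]]
s2 tip seen ~(232,105): [[228.39070127 116.37254027]]
c3 tip seen ~(220.6,159.4): [[216.80501066 166.14626338]]
-0.02 [[224.0, 168.4], [222.2, 165.9], [220.3, 163.4]]
-0.01 [[223.8, 171.3], [222.0, 168.8], [220.1, 166.3]]
0 [[223.6, 174.2], [221.8, 171.7], [220.0, 169.2]]
```

The crop shows the fingertips ending at about (223,164.5), though the reported TCP projects to (222,172). The real tips are therefore about 20 mm short of the reported TCP and hover above the panel. I'll back off behind the panel and lower in small steps, watching the force.

```bash
python3 - <<'E'
from h import *
arm.line_to(bp(.136,.005,.056),rot=tl(13),v=.06); st()
q=arm.ik(bp(.136,.005,.030),tl(13)); print(None if q is None else np.round(q,2))
for z in (.048,.044,.040,.037,.035):
    arm.line_to(bp(.136,.005,z),v=.03); arm.dwell(.05)
    s=st(z)
    if abs(s["wrist_force"][2])>3: print("contact"); break
im=arm.get_image("scene"); cv2.imwrite("pics/p3.png",cv2.resize(im[130:200,190:275,::-1],(729,600),interpolation=cv2.INTER_CUBIC)); print(proj(s["tcp_pos"],"scene"))
E
```

```text
16.76 d,l [135.6   4.9] z 0.0558 F [0.34 0.02 0.8 ]
[-0.74  0.92  0.12  1.83  0.23  0.22 -2.49]
0.048 17.23 d,l [135.9   5. ] z 0.0479 F [ 0.8   0.71 -0.43]
0.044 17.56 d,l [136.   5.] z 0.0439 F [-0.35  0.63 -0.15]
0.04 17.89 d,l [136.   5.] z 0.0399 F [ 0.24  0.56 -0.66]
0.037 18.19 d,l [136.   5.] z 0.0369 F [-0.78 -0.21 -0.1 ]
0.035 18.49 d,l [136.   5.] z 0.035 F [ 0.33 -0.39  0.59]
[[217.62794074 172.5837838 ]]
```

View pics/p3.png

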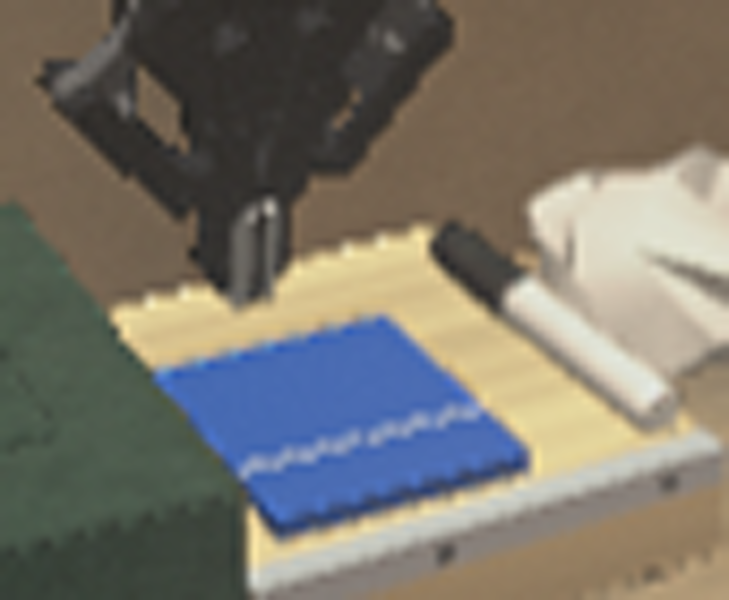

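That confirms it: the TCP reads 35 mm, below the board top, with no contact, and the tips (218,165.6) are still above the wood. I'll continue down to a light touch.

```bash
python3 - <<'E'
from h import *
z=.035
while z>.018:
    z-=.0015
    arm.line_to(bp(.136,.005,z),v=.02); arm.dwell(.05); s=st(round(z,4))
    if s["wrist_force"][2]>3: print("contact"); break
else: pass
im=arm.get_image("scene"); cv2.imwrite("pics/p4.png",cv2.resize(im[130:200,190:275,::-1],(729,600),interpolation=cv2.INTER_CUBIC)); print(sline())
E
```

```text
0.0335 18.84 d,l [136.   5.] z 0.0334 F [-0.13 -0.41  0.13]
0.032 19.14 d,l [136.   5.] z 0.032 F [-0.99 -0.63 -0.22]
0.0305 19.44 d,l [136.   5.] z 0.0304 F [-0.21 -0.38  0.08]
0.029 19.74 d,l [135.9   5. ] z 0.0289 F [ 0.58  0.04 -0.05]
0.0275 20.04 d,l [136.   5.] z 0.0275 F [-0.64  0.01 -0.06]
0.026 20.34 d,l [136.   5.] z 0.026 F [ 0.46 -0.14 -0.16]
0.0245 20.64 d,l [136.   5.] z 0.0245 F [ 0.02  1.07 -0.3 ]
0.023 20.94 d,l [136.   5.] z 0.023 F [ 0.18  0.23 -0.88]
0.0215 21.24 d,l [136.   5.] z 0.0214 F [0.21 1.24 0.46]
0.02 21.54 d,l [136.   5.] z 0.02 F [-0.12 -0.98 -0.08]
0.0185 21.84 d,l [136.   5.] z 0.0185 F [1.19 0.48 0.98]
0.017 22.14 d,l [135.9   5. ] z 0.0169 F [1.89 0.08 1.91]
{'n': 26, 'l': (np.float64(-26.4), np.float64(42.2)), 'L': np.float64(47.81), 'R': np.float64(44.25), 'yaw': np.float64(-2.55)}
```

The panel has just started to move (the line is 2 mm nearer the edge) with only 2 N on the wrist, so the tips are low behind the panel. I'll lift 1 mm and push in steps.

```bash
python3 - <<'E'
from h import *
q=arm.ik(bp(.088,.005,.018),tl(13)); print(None if q is None else np.round(q,2))
arm.line_to(bp(.136,.005,.018),v=.02)
for d in (.126,.112,.100):
    arm.line_to(bp(d,.005,.018),v=.03); st(); r=sline(); print(r)
    if r["n"]<15 or abs(r["yaw"])>5: break
E
```

```text
[-0.83  0.93  0.17  1.97  0.21  0.09 -2.55]
 23.07 d,l [125.9   5.1] z 0.018 F [-0.8  -0.11  0.04]
{'n': 26, 'l': (np.float64(-26.7), np.float64(42.2)), 'L': np.float64(36.41), 'R': np.float64(34.22), 'yaw': np.float64(-1.57)}
 23.84 d,l [112.   5.] z 0.018 F [0.02 0.06 0.62]
{'n': 26, 'l': (np.float64(-28.1), np.float64(40.2)), 'L': np.float64(21.86), 'R': np.float64(21.45), 'yaw': np.float64(-0.29)}
 24.54 d,l [99.9  5.1] z 0.018 F [ 0.92 -0.29 -0.13]
{'n': 26, 'l': (np.float64(-27.4), np.float64(40.7)), 'L': np.float64(9.46), 'R': np.float64(9.87), 'yaw': np.float64(0.29)}
```

```bash
python3 - <<'E'
from h import *
arm.line_to(bp(.093,.005,.018),v=.02); r=sline(); print(r)
m=(r["L"]+r["R"])/2-.7
arm.line_to(bp(.093-m/1000,.005,.018),v=.015); st(); print(sline())
# retreat: back along the board, then up, then towards the robot and clear of the top view
arm.line_to(bp(.112,.005,.022),v=.05); arm.line_to(bp(.115,.005,.13),rot=tl(13),v=.15); print(sline())
arm.line_to(bp(.05,.005,.22),rot=tl(16),v=.2); s=st(); print(s["joint_pos"].round(2))
E
```

```text
{'n': 26, 'l': (np.float64(-29.2), np.float64(40.0)), 'L': np.float64(2.34), 'R': np.float64(3.58), 'yaw': np.float64(0.88)}
 25.64 d,l [90.7  5. ] z 0.018 F [ 0.36  0.34 -0.49]
{'n': 27, 'l': (np.float64(-30.2), np.float64(40.3)), 'L': np.float64(0.69), 'R': np.float64(1.25), 'yaw': np.float64(0.4)}
{'n': 27, 'l': (np.float64(-30.2), np.float64(40.3)), 'L': np.float64(0.68), 'R': np.float64(1.25), 'yaw': np.float64(0.41)}
 28.1 d,l [50.4  4.8] z 0.2193 F [-0.33  0.44 -0.32]
[-0.93  0.52  0.18  1.91  0.23  0.53 -2.57]
```

```bash
python3 - <<'E'
from h import *
q=arm.observe()["joint_pos"].copy(); q[1]-=.35; arm.move_joints(q)
q[0]+=.95; arm.move_joints(q); s=st(); print(s["tcp_pos"])
im,R=look(3); print(rel(R), sline())
for t in("blade_box","marker"):
    for x in arm.trace(t,"top")[:1]: print(t,x["p"],x["point"],cv2.minAreaRect((toworld(np.argwhere(x["pixels"])[:,::-1],.063)*1000).astype(np.float32)))
a=im[105:200,205:300,::-1].astype(np.uint8); b=arm.get_image("scene")[140:230,190:280,::-1]
cv2.imwrite("pics/fin.png",np.hstack([cv2.resize(x,(400,400),interpolation=cv2.INTER_CUBIC) for x in(a,b)]))
E
```

```text
30.48 d,l [ 138.3 -460.7] z 0.3942 F [-0.85  0.15  0.83]
[ 0.49378074 -0.16478791  0.39419534]
{'centre': np.float64(20.43), 'lat': np.float64(2.19), 'yaw': np.float64(0.88), 'lineL': np.float64(-0.18), 'lineR': np.float64(1.04), 'size': (79.82522583007812, 98.75082397460938)} {'n': 27, 'l': (np.float64(-30.2), np.float64(40.3)), 'L': np.float64(0.68), 'R': np.float64(1.25), 'yaw': np.float64(0.41)}
blade_box 0.95 [216.6, 142.6] ((455.7931213378906, 376.62176513671875), (29.97076416015625, 75.80921173095703), 88.74346923828125)
marker 0.89 [283.6, 145.3] ((446.3922424316406, 221.68087768554688), (17.481353759765625, 130.91629028320312), 87.8519058227539)
```

View pics/fin.png

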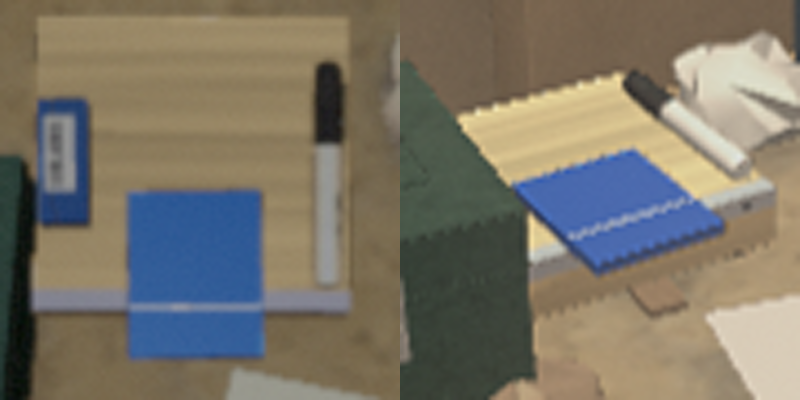

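The final crop shows the white line (top view crop row ~307) along the strip's outer edge (~310). The line ends measure −0.2 and +1.0 mm from the edge, the box and marker haven't moved, and the hand is clear.

```bash
python3 -c "
from station import arm
print(arm.job_done())"
```

```text
the job is handed in; nothing more can be done
None
```

The panel's scored line lies along the board's front edge: its ends measured −0.2 mm and +1.0 mm from it in the last top view (limit 5 mm). The blade box and marker are undisturbed, the hand is clear, and the job is handed in (the call returned no verdict).

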